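# Load a cast resin bar under the curing lamp

### The arm

A 7-joint arm with a two-finger parallel gripper is mounted at the origin on a cart in front of the work surface, level with it; the furniture and walls round the work are solid. World frame = base frame: x ahead of the robot, y to its left, z up, the work surface at z = 0. Lengths are in m, angles in rad, forces in N, time in s.
With the tool pointing down it reaches from about 0.425 to 1.025 m from the base axis. Payload 9.4 kg.
Tool frame: the origin (TCP) lies at the very end of the fingers, on their centre line; the grasp point (between the pads) lies robot.grip_point_offset behind it (robot.grip_point_offset is the distance from the TCP to the grasp point, in m); z points along the fingers, y is the line along which they close (so a half turn about z gives the same grasp; the last joint's range is limited). The gripper opens to 85 mm and grips with 20 to 120 N. Pads are 22 mm wide; open, the fingers measure 114 mm over their backs; the gripper's body (76 mm by 85 mm) begins 54 mm behind the grasp point. The pads swing forward as they close: fully open they stand 13 mm farther back than shut.
Start: joints at [-1.293, 0.599, -0.003, 1.599, 0.002, 0.943, -0.08], TCP at [0.252, 0.68, 0.202] pointing down, gripper open.
Joint ranges: [-2.57, 2.57], [-0.35, 1.97], [-1.29, 1.29], [0.11, 2.56], [-1.05, 4.19], [0.11, 1.86], [-2.63, 2.63]. Speed limits (rad/s): [2.22, 2.22, 3.01, 3.01, 3.14, 3.14, 3.14].

### API

Orientations are given as a rotation vector (axis times angle).
In Python, from plant import robot gives the robot as it stands.
- The arm moves only by the tool apply_moves, never from a script. Its argument "series" is a list of rows, each a list of 7 numbers: the shift along the world's x, y, z in units of 50 cm (1.0 is 50 cm), then the turn, a rotation vector about the world's x, y, z in units of pi rad (1.0 is pi rad), then the finger opening in mm, from 0 to 85.4. In form: [[x, y, z, ax, ay, az, hand], ...]. A call has 1 to 10 rows; each row is the pose to reach, as a shift and turn from the pose commanded when the call began, turning the shorter way round; what a row does not reach only later rows make up. A row lasts 1/10 s, in which the tool goes at most 50 mm and 8.59 degrees, less where a joint would pass 70% of its speed; a pose out of reach is approached as far as the arm can. A call with a number of a shift or a turn outside -1 to 1 is refused whole. A call with a gripper value outside its range is refused whole. The fingers move at their own pace and stop on an object; "newtons" is the grip in N (left out, the last holds). Time passes only in rows, so rows that repeat a pose let the fingers close. It gives the time, the measured TCP pose, the force, the opening and the grip force at its end, in the units of the state.
- robot.read_state(): the state, without advancing time (a new reading comes with each control period).
- robot.snapshot(name): name is "scene" or "side" or "wrist"; returns (picture, depth): 420x560x3 uint8, red, green, blue; 420x560 float32, m along the optical axis (not along the pixel's ray), 0 where there is no reading.
- robot.calibration(name): a dict with "camera_matrix" (3x3 intrinsics, pixels), "view" (4x4, takes a point from world to camera coordinates); the wrist camera has in their place "T_tool_cam" (4x4, takes a point from camera to tool coordinates, whose origin is the TCP and whose axes are the flange's). Camera axes: x right, y up, looking along -z (the intrinsics and any distortion apply to the point x, -y, -z); pixel columns grow to the right and rows downward; lengths in m; the calibration is good to about 2 mm. A picture is of the moment at which its call begins: read the wrist's pose just before it. calibration takes no time and is no camera call.
- robot.close_job(): hands the job in; it is judged then, once.
Trained networks look in the newest picture that a camera, given by its name, has taken for a name from the list of things; names that differ only in an ending like _2 or _b are one class to them, and where a whole thing is asked for, a point or a joint stands for the part that bears it (a point fixed in the world has none). Each returns a list of dicts, best first, with "conf" (0 to 1); they miss things now and then, are a little off and sometimes report something else, mostly with a low value. They report only what shows in the picture. A call takes as long as a camera call. They do not tell look-alikes from the thing itself.
- robot.spot_in(camera, name): "centre" ([column, row] in pixels, amid what is visible of it).
- robot.place_of(camera, name): "centre" ([column, row] in pixels: a listed point, or the origin of a listed thing).
The state is a dict: "t": time; "joint_pos": joint angles; "qd": joint speeds; "joint_efforts": joint torques, N m; "tool_pos": TCP position; "tcp_rot": TCP orientation; "wrist_force": force on the tool from outside, world axes, zero at the start; "torque": the same for the moment, N m; "opening": finger opening in m; "finger_force": force on a finger pad.
Only numpy, scipy, OpenCV 4.12 (cv2) and the standard library are available. Lean on these libraries where they do the work, as an engineer would, in place of code of your own. Each camera call takes 0.05 s, during which the arm holds its last target. There are 200 camera calls.

### The job

Pluck the amber resin bar out of the pocket tray and lay it flat and lengthwise on the black pad of the curing slide, wholly on the pad, and let go. Then push the slide by its red grip all the way home so that the bar sits under the UV lamp. Leave the other two bars in their pockets and the bottles and pots standing where they are.

Things in the scene. Friction and masses are not known exactly. Their poses are not given: they have to be found in the camera images.
- amber_bar: amber (orange-yellow) cast resin bar, 80 long (its x) x 20 wide (its y) x 22 mm high, two small brass inserts in its top, 45 g; lies in one of the tray's three pockets, any of them, long axis along the tray's x. Origin: centre of its underside, 6 mm above the table while in the pocket
- teal_bar: dark teal bar of the same size, in another pocket of the tray; stays there. Origin: centre of its underside
- violet_bar: violet bar of the same size, in another pocket of the tray; stays there. Origin: centre of its underside
- tray: fixed grey tray 120 (x) x 224 (y) x 16 mm high, with three pockets 84 (x) x 24 (y) x 10 mm deep at y = -68, 0 and +68 mm; the bars stand 12 mm out of the pockets, 48 mm of free tray between neighbours. Origin: centre of its underside
- station: fixed white base plate 280 (x) x 150 (y) x 6 mm; a slide runs along its +x between two rails (80 mm over both, tops 15 mm above the table), under a white UV lamp centred at x = +85 mm: 90 (x) x 140 (y) mm, top 86 and underside 50 mm above the table, legs 98 mm apart at its two sides. Origin: centre of its underside
- pad (a point): centre of the top of the black rubber pad on the aluminium slide, 16.5 mm above the table; the pad is 104 (x) x 44 mm (y); its x is the slide's direction of travel, towards the lamp. At the start the pad lies drawn out in front of the lamp (its centre 105 to 120 mm short of the lamp's centre)
- grip (a point): centre of the top of the slide's upright red grip, 61.5 mm above the table; the grip is 14 (x) x 18 (y) mm and 48 mm tall, 85 mm from the pad's centre on the side away from the lamp, and moves with the slide
- cure_slide (a joint): travel of the slide in m: 0 fully drawn out, grows as it is pushed along its +x under the lamp, 0.12 fully home at its end stop, pad centre under the lamp's centre; starts between 0 and 0.015; a few newtons move it
- beads: loose blue-green pot of beads, 93 mm wide, 90 mm tall; bystander. Origin: centre of its underside
- pale_bottle: loose pale lilac bottle, 57 mm wide, 166 mm tall; bystander. Origin: centre of its underside
- pigment: loose small dropper bottle with teal label and black cap, 24 mm wide, 70 mm tall; bystander. Origin: centre of its underside
- glitter: loose small jar of gold glitter with black lid, 44 mm wide, 47 mm tall; bystander. Origin: centre of its underside
Mind the look-alikes: they are no part of the job. What is meant by the amber_bar is not green or pink, and is the smaller of those in its own colour.

How it is judged:
On the way, in this order (a step that is already met when the one before it is completed fails the run):
1. the amber bar is lifted clear of the tray: its underside more than 40 mm above the table (height (world z) of amber_bar above 0.04 m), for 0.1 s.
2. the amber bar lies flat and lengthwise on the pad, let go, while the slide is still drawn out (travel under 60 mm) (x of amber_bar in the frame of pad between -0.015 and 0.015 m and y of amber_bar in the frame of pad between -0.014 and 0.014 m and z of amber_bar in the frame of pad between -0.004 and 0.004 m and angle between the x axis of amber_bar and the x axis of pad, either way round below 0.35 rad and angle between amber_bar's own z axis and vertical below 0.12 rad and contact force between amber_bar and the fingers below 0.2 N and value of joint cure_slide below 0.06 m), for 0.2 s.
At the end, for the whole second after the job is handed in: the slide is home (travel over 115 of 120 mm) and the amber bar lies at rest on the pad: centre within 15 mm of the pad's centre lengthwise and 14 mm across, underside within 4 mm of the pad's top, long axis within 0.35 rad of the slide's, tilted under 0.12 rad (x of amber_bar in the frame of pad between -0.015 and 0.015 m and y of amber_bar in the frame of pad between -0.014 and 0.014 m and z of amber_bar in the frame of pad between -0.004 and 0.004 m and angle between the x axis of amber_bar and the x axis of pad, either way round below 0.35 rad and angle between amber_bar's own z axis and vertical below 0.12 rad and value of joint cure_slide above 0.115 m and linear speed of amber_bar below 0.02 m/s); the robot touches nothing.
It fails at once if the teal bar is moved more than 15 mm from its place (distance of teal_bar from where it was at the start of the episode above 0.015 m).
It fails at once if the violet bar is moved more than 15 mm from its place (distance of violet_bar from where it was at the start of the episode above 0.015 m).
It fails at once if a bystander (bead pot, bottle, dropper bottle or glitter jar) is moved more than 30 mm or tipped (distance of any of beads, pale_bottle, pigment, glitter from where it was at the start of the episode above 0.03 m or angle between any of beads, pale_bottle, pigment, glitter's own z axis and vertical above 0.5 rad).
It also fails if it takes over 50 s, if anything falls off the work surface, if the arm or the gripper's body presses on something with over 40 N, if the wrist force passes 120 N, or if a joint passes its speed limit or range.

## Working session

There is one attempt and no reset: what is moved stays moved. The work goes in short steps, Python scripts to look and compute and a tool call to move; the robot and the scene stay as the last step left them, time stands still between calls to the robot, and variables do not carry over. Pictures are saved under pics/ and viewed, at most 10 in all, crops included, and the job is handed in when it is done.

Besides the shell and the picture viewer there is one more tool, called after ">>>" by a JSON object that holds its "op" and its "data". apply_moves: Moves the arm, as the interface text tells. Shifts and turns lie within -1 to 1; 1 stands for 50 cm of shift or pi rad of turn. Its arguments: {"type":"object","properties":{"series":{"type":"array","items":{"type":"array","items":{"type":"number"}}},"newtons":{"type":"number"}},"required":["series"]}

```bash
mkdir -p pics; ls; cat > h.py <<'E'
import numpy as np, cv2
from plant import robot
def px2w(cam,u,v,depth=None,z=None):
    c=robot.calibration(cam);K=np.array(c["camera_matrix"])
    d=cv2.undistortPoints(np.array([[[u,v]]],float),K,np.array(c.get("distortion",np.zeros(5)),float))[0,0]
    r=np.array([d[0],-d[1],-1.])
    if "view" in c: T=np.linalg.inv(np.array(c["view"]))
    else:
        s=robot.read_state();W=np.eye(4);W[:3,:3]=cv2.Rodrigues(np.array(s["tcp_rot"],float))[0];W[:3,3]=s["tool_pos"];T=W@np.array(c["T_tool_cam"])
    o=T[:3,3];r=T[:3,:3]@r
    k=depth if z is None else (z-o[2])/r[2]
    return o+k*r
def save(cam,n):
    p,d=robot.snapshot(cam);cv2.imwrite(f"pics/{n}.png",p[:,:,::-1]);np.save(f"pics/{n}.npy",d);return p,d
E
python3 - <<'E'
from h import *
s=robot.read_state();print(s, robot.grip_point_offset)
for c in("scene","side"):
    print(robot.calibration(c))
    p,d=save(c,c+"0")
    for n in["amber_bar","teal_bar","violet_bar","pad","grip","tray","station","beads","pale_bottle","pigment","glitter"]:
        for r in robot.place_of(c,n)[:3]:
            u,v=r["centre"]
            z={"pad":.0165,"grip":.0615,"amber_bar":.006,"teal_bar":.006,"violet_bar":.006}.get(n,0)
            print(c,n,round(r["conf"],2),np.round([u,v]),px2w(c,u,v,z=z).round(3))
E
```

```text
pics
{'t': 0.0, 'joint_pos': array([-1.29270475,  0.60012676, -0.00253194,  1.6001568 ,  0.00180056,
        0.94291391, -0.07977391]), 'qd': array([-6.38087915e-04, -4.78969532e-04,  4.81617712e-05, -1.58973119e-03,
       -5.36587027e-04, -3.07603378e-03, -1.39291748e-03]), 'joint_efforts': array([ 2.47808784e-04, -7.76455736e+01,  1.56475257e+00, -2.58009499e+01,
        1.22805830e-02,  8.77168874e-03,  1.81386758e-05]), 'tool_pos': array([0.25170218, 0.67933012, 0.20090637]), 'tcp_rot': array([-5.54246737e-01, -3.09218165e+00,  2.50915433e-03]), 'wrist_force': array([-0.58888381,  0.44299537, -0.30809021]), 'torque': array([-0.01693978, -0.0141909 , -0.01591928]), 'finger_force': 0.0, 'opening': 0.08562766547243253} 0.0187
{'camera_matrix': array([[454.54627238,   0.        , 282.89732758],
       [  0.        , 454.54627238, 209.43170337],
       [  0.        ,   0.        ,   1.        ]]), 'view': array([[ 0.83806995, -0.54532264,  0.01618575, -0.43427157],
       [ 0.31172131,  0.50299017,  0.80612078, -0.24118496],
       [-0.44773719, -0.67054016,  0.59152963, -0.7668172 ]
[... 1241 characters left out ...]
  0.57813365, -0.92008597],
       [ 0.        ,  0.        ,  0.        ,  1.        ]])}
side amber_bar 0.71 [232. 210.] [0.482 0.228 0.006]
side amber_bar 0.6 [254. 183.] [0.597 0.332 0.006]
side amber_bar 0.51 [189. 234.] [0.339 0.179 0.006]
side violet_bar 0.62 [264. 237.] [0.51  0.077 0.006]
side pad 0.56 [336. 300.] [ 0.552 -0.203  0.016]
side tray 0.59 [247. 223.] [0.498 0.158 0.   ]
side station 0.76 [346. 302.] [ 0.579 -0.204  0.   ]
side beads 0.71 [333. 201.] [0.765 0.139 0.   ]
side beads 0.65 [301. 302.] [ 0.491 -0.159  0.   ]
side pale_bottle 0.72 [291. 171.] [0.738 0.351 0.   ]
side pigment 0.73 [331. 231.] [0.685 0.023 0.   ]
side glitter 0.56 [288. 187.] [0.684 0.268 0.   ]
```

View pics/scene0.png

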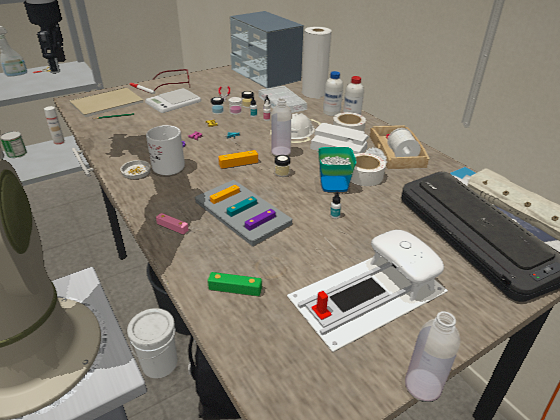

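View pics/side0.png

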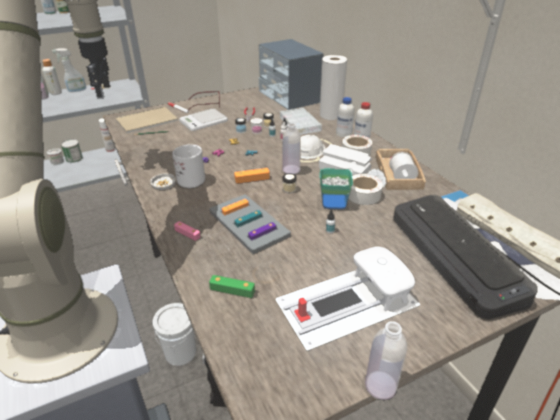

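The scene and side views show these candidates (scene pixels):
- Amber bar in the tray's left pocket: (224,194).
- Larger loose amber bar: (238,158).
- Green bar: (235,284).
- Pink bar: (172,222).

The one in the tray fits, because it is amber, smaller than the loose one, and in a pocket. I'll confirm it with a crop and measure.

```bash
cat >> h.py <<'E'
def blob(cam,img,lo,hi,roi,z):
    """minAreaRect in world of the HSV blob in roi (x0,y0,x1,y1), pixels put on plane z"""
    hsv=cv2.cvtColor(img,cv2.COLOR_RGB2HSV);m=cv2.inRange(hsv,lo,hi);k=np.zeros_like(m);x0,y0,x1,y1=roi;k[y0:y1,x0:x1]=255;m&=k
    n,l,st,_=cv2.connectedComponentsWithStats(m);i=1+st[1:,4].argmax();ys,xs=np.where(l==i)
    P=np.array([px2w(cam,u,v,z=z)[:2] for u,v in zip(xs,ys)])
    (c,wh,a)=cv2.minAreaRect((P*1000).astype(np.float32))
    if wh[0]<wh[1]: wh=wh[::-1];a+=90
    return np.round(c,1),np.round(wh,1),round((a+90)%180-90,1),len(xs)
E
python3 - <<'E'
from h import *
I={c:cv2.imread(f"pics/{c}0.png")[:,:,::-1].copy() for c in("scene","side")}
for c,D in dict(scene=dict(amber=(205,180,245,207),big=(215,145,262,172),teal=(222,193,260,220),violet=(242,205,280,232),pad=(328,270,388,315),red=(308,285,335,320)),
  side=dict(amber=(216,195,252,218),big=(230,165,274,185),teal=(230,206,266,228),violet=(244,218,280,242),pad=(310,285,365,317),red=(293,293,313,325))).items():
    for n,roi in D.items():
        lo,hi={"amber":((8,130,110),(28,255,255)),"big":((8,130,110),(28,255,255)),"teal":((78,110,40),(100,255,255)),"violet":((125,90,40),(160,255,255)),"pad":((0,0,0),(180,255,50)),"red":((0,170,90),(6,255,255))}[n]
        print(c,n,*blob(c,I[c],lo,hi,roi,dict(pad=.0165,red=.0615,big=.02).get(n,.024)))
s=I["scene"][:,:,::-1]
cv2.imwrite("pics/crop0.png",cv2.resize(s[140:250,185:325],None,fx=5,fy=5,interpolation=cv2.INTER_CUBIC))
print(robot.calibration("wrist"))
E
```

```text
scene amber [487.5 216.8] [89.  34.2] 9.1 270
scene big [601.5 356.7] [117.4  70.4] -13.2 510
scene teal [498.4 149.6] [89.1 32. ] 10.5 272
scene violet [509.3  82.7] [89.5 31.7] 8.5 300
scene pad [ 552.  -207.7] [101.7  42. ] -2.0 860
scene red [ 448.5 -222.5] [62.9 29.5] 60.5 298
side amber [487.4 217.5] [82.8 29.1] 9.4 168Traceback (most recent call last):
  File "<stdin>", line 7, in <module>
  File "h.py", line 19, in blob
    P=np.array([px2w(cam,u,v,z=z)[:2] for u,v in zip(xs,ys)])
                ~~~~^^^^^^^^^^^^^
  File "h.py", line 4, in px2w
    c=robot.calibration(cam);K=np.array(c["camera_matrix"])
ValueError: time passes only in moves, steps and waits
```

```bash
python3 - <<'E'
s=open("h.py").read()
s=s.replace("def px2w","import functools\ncal=functools.cache(robot.calibration)\nstate=functools.cache(robot.read_state)\ndef px2w",1).replace("c=robot.calibration(cam)","c=cal(cam)").replace("s=robot.read_state()","s=state()")
open("h.py","w").write(s)
E
python3 - <<'E'
from h import *
I={c:cv2.imread(f"pics/{c}0.png")[:,:,::-1].copy() for c in("scene","side")}
s=I["scene"][:,:,::-1]
cv2.imwrite("pics/crop0.png",cv2.resize(s[140:250,185:325],None,fx=5,fy=5,interpolation=cv2.INTER_CUBIC))
print(blob("side",I["side"],(0,0,0),(180,255,50),(310,285,365,317),.0165))
print(blob("side",I["side"],(125,60,40),(160,255,255),(244,218,280,242),.024))
for c in I:
  for r in robot.place_of(c,"grip")[:2]: print(c,r,px2w(c,*r["centre"],z=.0615))
print(cal("wrist"))
E
```

```text
Traceback (most recent call last):
  File "h.py", line 21, in blob
    n,l,st,_=cv2.connectedComponentsWithStats(m);i=1+st[1:,4].argmax();ys,xs=np.where(l==i)
                                                     ~~~~~~~~~~~~~~~^^
ValueError: attempt to get argmax of an empty sequence
```

View pics/crop0.png

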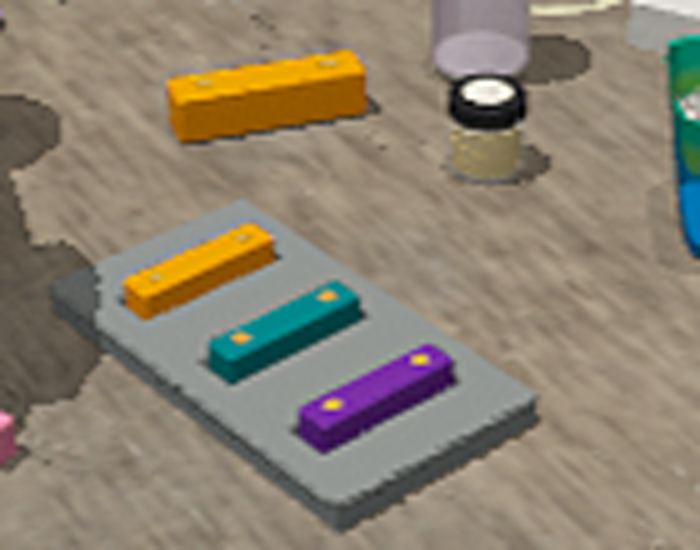

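The crop shows the amber bar in the tray's left pocket at about (195,270) in the crop. It is clearly shorter than the loose amber bar at (265,95), so this is the one meant. Next I move to hover above it.

>>> {"op": "apply_moves", "data": {"series": [[0.47,-0.924,0,0,0,0.163,85],[0.47,-0.924,0,0,0,0.163,85],[0.47,-0.924,0,0,0,0.163,85],[0.47,-0.924,0,0,0,0.163,85],[0.47,-0.924,0,0,0,0.163,85],[0.47,-0.924,0,0,0,0.163,85],[0.47,-0.924,0,0,0,0.163,85],[0.47,-0.924,0,0,0,0.163,85],[0.47,-0.924,0,0,0,0.163,85],[0.47,-0.924,0,0,0,0.163,85]], "newtons": 30}}

```text
t: 2.2
tool_pos: [0.4794, 0.2323, 0.2021]
tcp_rot: [-0.247, 3.131, 0.0]
wrist_force: [1.0, 0.6, 0.5]
opening: 0.0849
finger_force: 0.0
```

>>> {"op": "apply_moves", "data": {"series": [[0,-0.04,0,0,0,0,85],[0,-0.04,0,0,0,0,85],[0,-0.04,0,0,0,0,85]]}}

```text
t: 2.5
tool_pos: [0.4787, 0.2144, 0.202]
tcp_rot: [-0.246, 3.131, 0.001]
wrist_force: [0.7, 0.5, 0.2]
opening: 0.0852
finger_force: 0.0
```

```bash
python3 - <<'E'
from h import *
s=state();print(s["tool_pos"],s["tcp_rot"],s["joint_pos"].round(2))
p,d=save("wrist","w1");print(cal("wrist"))
for lo,hi,n in(((8,130,90),(28,255,255),"amber"),((78,110,40),(100,255,255),"teal")):
    try: print(n,blob("wrist",p,lo,hi,(0,0,560,420),.028))
    except Exception as e: print(e)
for c in("scene","side"):
  robot.snapshot(c)
  for n in("grip","pad"):
    for r in robot.place_of(c,n)[:2]: print(c,n,r,px2w(c,*r["centre"],z=.0615 if n=="grip" else .0165).round(4))
E
```

```text
[0.47868586 0.21440459 0.20201573] [-2.45589865e-01  3.13149188e+00  9.33280136e-04] [-0.43  0.36 -0.13  2.05  0.07  0.73  1.12]
{'camera_matrix': array([[320.62238293,   0.        , 276.05702474],
       [  0.        , 320.62238293, 208.91937644],
       [  0.        ,   0.        ,   1.        ]]), 'T_tool_cam': array([[ 2.13556197e-05,  9.61751248e-01,  2.73924327e-01,
         7.01543859e-02],
       [ 9.99999853e-01,  1.27682826e-04, -5.26257509e-04,
        -3.08664061e-04],
       [-5.41104248e-04,  2.73924298e-01, -9.61751104e-01,
        -1.71531377e-01],
       [ 0.00000000e+00,  0.00000000e+00,  0.00000000e+00,
         1.00000000e+00]])}
amber (array([487.5, 223.6]), array([79.5, 19.8]), 9.8, 1295)
teal (array([498.4, 158.3]), array([80.4, 21. ]), 9.3, 1175)
scene grip {'centre': [323.6, 295.4], 'conf': 0.77} [ 0.4666 -0.2088  0.0615]
scene pad {'centre': [356.3, 290.8], 'conf': 0.82} [ 0.555  -0.2008  0.0165]
side grip {'centre': [303.8, 299.1], 'conf': 0.78} [ 0.4703 -0.2045  0.0615]
side pad {'centre': [337.1, 302.0], 'conf': 0.76} [ 0.5519 -0.2087  0.0165]
```

View pics/w1.png

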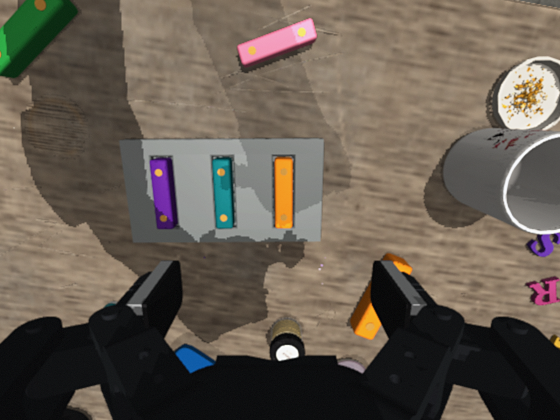

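The wrist view shows the amber bar at (284,192), measured 79.5 x 19.8 mm, which matches its size, with teal and violet to its left. I narrow the fingers to clear the teal bar, descend partway and measure again.

>>> {"op": "apply_moves", "data": {"series": [[0.0176,0.0184,-0.1,0,0,0.003,45],[0.0176,0.0184,-0.18,0,0,0.003,45],[0.0176,0.0184,-0.224,0,0,0.003,45],[0.0176,0.0184,-0.224,0,0,0.003,45],[0.0176,0.0184,-0.224,0,0,0.003,45]]}}

```text
t: 3.35
tool_pos: [0.4873, 0.2237, 0.09]
tcp_rot: [0.262, -3.13, 0.0]
wrist_force: [-0.6, 0.2, 0.6]
opening: 0.0448
finger_force: 0.0
```

```bash
python3 - <<'E'
from h import *
s=state();print(s["tool_pos"],s["tcp_rot"],s["opening"])
p,d=save("wrist","w2")
for lo,hi,n in(((8,130,90),(28,255,255),"amber"),((78,110,40),(100,255,255),"teal")):
    print(n,blob("wrist",p,lo,hi,(0,0,560,420) if n=="teal" else (200,0,360,420),.028))
E
```

```text
[0.48732785 0.22374598 0.08996654] [ 2.62383784e-01 -3.13006324e+00  3.56886883e-04] 0.04475746444043834
amber (array([487.5, 223.7]), array([80.1, 20. ]), 9.3, 2649)
teal (array([498.4, 159.2]), array([80.1, 22.6]), 9.3, 2625)
```

View pics/w2.png

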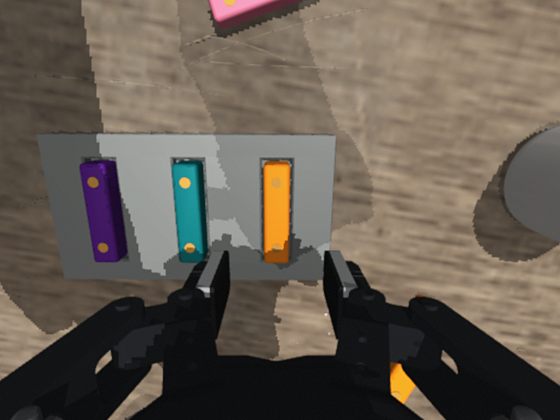

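The fingers at (215,280) and (340,280) straddle the amber bar at (276,210), and the measurement is unchanged. Now I descend and grip.

>>> {"op": "apply_moves", "data": {"series": [[0,0,-0.07,0,0,0,45],[0,0,-0.12,0,0,0,45],[0,0,-0.143,0,0,0,45],[0,0,-0.143,0,0,0,45],[0,0,-0.143,0,0,0,10],[0,0,-0.143,0,0,0,10],[0,0,-0.143,0,0,0,10],[0,0,-0.143,0,0,0,10],[0,0,-0.143,0,0,0,10]]}}

```text
t: 4.3
tool_pos: [0.4875, 0.2235, 0.0187]
tcp_rot: [-0.261, 3.13, 0.0]
wrist_force: [0.5, -0.3, 0.1]
opening: 0.0104
finger_force: 0.0
```

```bash
python3 - <<'E'
from h import *
s=state();print(s["tool_pos"],s["opening"],s["finger_force"])
p,d=save("wrist","w3"); q,_=save("scene","s3")
print(blob("wrist",p,(8,130,90),(28,255,255),(200,0,360,420),.028))
a=cv2.resize(p,(400,300));b=cv2.resize(q[150:270,170:330],(400,300),interpolation=cv2.INTER_CUBIC)
cv2.imwrite("pics/c3.png",np.hstack([a,b])[:,:,::-1])
E
```

```text
[0.48754707 0.22345094 0.01869898] 0.010378762690468162 0.0
(array([486.5, 223.7]), array([81. , 19.8]), 9.8, 4082)
```

View pics/c3.png

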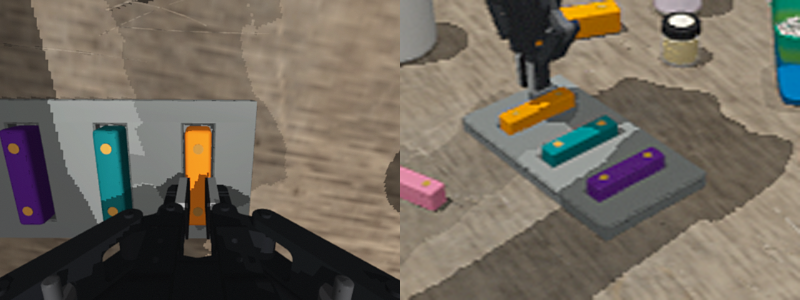

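The wrist crop shows the fingers closed at (198,205) above the bar, which is still seated in its pocket. The fingertips end higher than I assumed. I reopen and feel downward for the tray.

>>> {"op": "apply_moves", "data": {"series": [[0,0,0.01,0,0,0,32],[0,0,0.01,0,0,0,32],[0,0,0,0,0,0,32],[0,0,-0.004,0,0,0,32],[0,0,-0.008,0,0,0,32],[0,0,-0.008,0,0,0,32]]}}

```text
t: 5.0
tool_pos: [0.4871, 0.2233, 0.0138]
tcp_rot: [0.262, -3.13, 0.0]
wrist_force: [-0.1, -0.1, -0.3]
opening: 0.032
finger_force: 0.0
```

>>> {"op": "apply_moves", "data": {"series": [[0,0,-0.003,0,0,0,32],[0,0,-0.006,0,0,0,32],[0,0,-0.006,0,0,0,32]]}}

```text
t: 5.3
tool_pos: [0.4873, 0.2233, 0.0111]
tcp_rot: [0.262, -3.13, 0.0]
wrist_force: [-1.3, -0.2, -0.3]
opening: 0.0315
finger_force: 0.0
```

>>> {"op": "apply_moves", "data": {"series": [[0,0,0,0,0,0,14],[0,0,0,0,0,0,14],[0,0,0,0,0,0,14],[0,0,0,0,0,0,14]], "newtons": 30}}

```text
t: 5.7
tool_pos: [0.4874, 0.2234, 0.0113]
tcp_rot: [-0.262, 3.131, 0.0]
wrist_force: [-1.4, -0.3, 0.7]
opening: 0.0141
finger_force: 0.0
```

```bash
python3 - <<'E'
from h import *
s=state();print(s["tool_pos"],s["opening"])
p,d=save("scene","s4"); w,dw=save("wrist","w4")
c=cal("scene")
for pt in ([*s["tool_pos"][:2],.0113],[*s["tool_pos"][:2],.028]):
    X=np.array(c["view"])@np.r_[pt,1];X=X[:3];u,v=(c["camera_matrix"]@[X[0],-X[1],-X[2]])[:2]/-X[2];print("tcp px",u,v,-X[2])
# heights in column of pixels
for v in range(170,206,2):
    print(v,[ (p[v,u].tolist(),px2w("scene",u,v,depth=d[v,u]).round(3)[2]) for u in (218,222,226,230)] if v%4==2 else "")
m=cv2.inRange(cv2.cvtColor(w,cv2.COLOR_RGB2HSV),(8,130,90),(28,255,255));m[:, :200]=0;m[:,360:]=0
ys,xs=np.where(m>0);Z=np.array([px2w("wrist",u,v,depth=dw[v,u])for u,v in zip(xs,ys)]);print("amber z",np.percentile(Z[:,2],[10,50,90]))
v=200;print("tray z",[px2w("wrist",u,150,depth=dw[150,u]).round(4) for u in(230,330)])
cv2.imwrite("pics/c4.png",cv2.resize(p[140:240,170:300,::-1],(780,600),interpolation=cv2.INTER_CUBIC))
E
```

```text
[0.48737074 0.22337946 0.01134558] 0.014069312639792338
tcp px 223.48613673600602 196.4553910210191 1.1281318209348603
tcp px 223.07117587055646 190.8686533764015 1.1182532760924353
170 [([31, 31, 36], np.float64(0.084)), ([30, 32, 32], np.float64(0.102)), ([163, 144, 121], np.float64(0.0)), ([38, 38, 41], np.float64(0.115))]
172 
174 [([90, 89, 90], np.float64(0.076)), ([29, 31, 34], np.float64(0.09)), ([37, 38, 40], np.float64(0.097)), ([31, 30, 30], np.float64(0.103))]
176 
178 [([16, 17, 21], np.float64(0.066)), ([126, 127, 125], np.float64(0.078)), ([31, 34, 37], np.float64(0.086)), ([143, 124, 104], np.float64(-0.003))]
180 
182 [([31, 31, 33], np.float64(0.054)), ([122, 124, 122], np.float64(0.064)), ([26, 29, 29], np.float64(0.065)), ([77, 82, 81], np.float64(0.015))]
184 
186 [([47, 51, 51], np.float64(0.043)), ([119, 120, 119], np.float64(0.055)), ([33, 34, 39], np.float64(0.054)), ([52, 41, 31], np.float64(0.048))]
188 
190 [([130, 138, 143], np.float64(0.014)), ([113, 68, 8], np.float64(0.027)), ([149, 91, 13], np.float64(0.027)), ([145, 86, 0], np.float64(0.026))]
192 
194 [([228, 154, 0], np.float64(0.027)), ([235, 158, 0], np.float64(0.025)), ([146, 85, 0], np.float64(0.021)), ([144, 85, 0], np.float64(0.019))]
196 
198 [([133, 78, 0], np.float64(0.021)), ([143, 84, 0], np.float64(0.016)), ([143, 107, 71], np.float64(0.012)), ([74, 79, 81], np.float64(0.014))]
200 
202 [([140, 116, 82], np.float64(0.016)), ([134, 140, 139], np.float64(0.015)), ([135, 138, 135], np.float64(0.015)), ([134, 138, 135], np.float64(0.013))]
204 
amber z [0.02599715 0.02725175 0.02811669]
tray z [array([0.438 , 0.1908, 0.0158]), array([0.4295, 0.2418, 0.0148])]
```

View pics/c4.png

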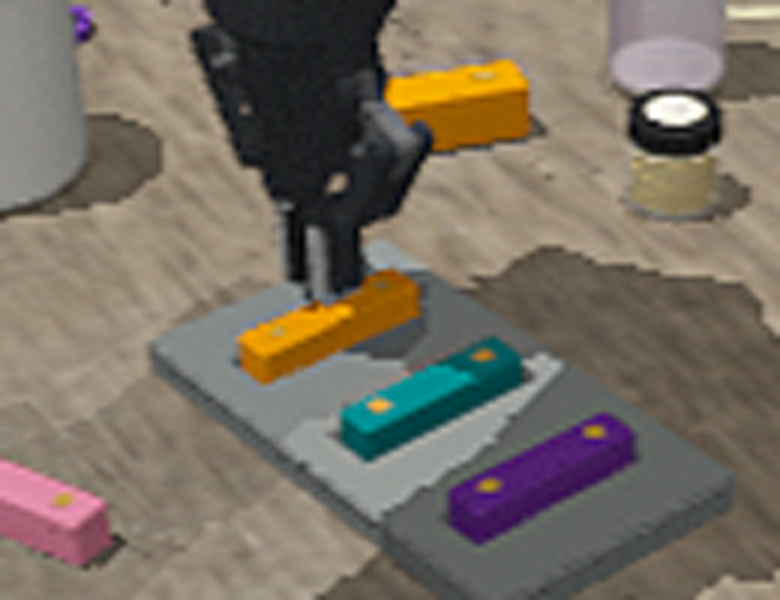

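The crop shows the finger ends at about (320,300), just over the bar top. The tips therefore sit about 20 mm above the reported TCP. I reopen, go lower in small force-checked steps, then grip.

>>> {"op": "apply_moves", "data": {"series": [[0,0,0.006,0,0,0,34],[0,0,0.006,0,0,0,34],[0,0,0,0,0,0,34],[0,0,-0.008,0,0,0,34],[0,0,-0.016,0,0,0,34],[0,0,-0.02,0,0,0,34],[0,0,-0.02,0,0,0,34]]}}

```text
t: 6.5
tool_pos: [0.4871, 0.2233, 0.0007]
tcp_rot: [0.262, -3.13, 0.001]
wrist_force: [0.3, -0.1, 0.0]
opening: 0.0339
finger_force: 0.0
```

>>> {"op": "apply_moves", "data": {"series": [[0,0,0,0,0,0,14],[0,0,0,0,0,0,14],[0,0,0,0,0,0,14],[0,0,0,0,0,0,14]]}}

```text
t: 6.9
tool_pos: [0.4875, 0.2234, 0.0014]
tcp_rot: [-0.261, 3.13, 0.0]
wrist_force: [0.8, 0.2, -0.2]
opening: 0.0143
finger_force: 0.0
```

>>> {"op": "apply_moves", "data": {"series": [[0,0,-0.002,0,0,0,14],[0,0,-0.004,0,0,0,14],[0,0,-0.006,0,0,0,14],[0,0,-0.006,0,0,0,14]]}}

```text
t: 7.3
tool_pos: [0.4874, 0.2234, -0.0012]
tcp_rot: [-0.262, 3.13, 0.0]
wrist_force: [0.2, 0.2, 8.6]
opening: 0.0142
finger_force: 4.8
```

```bash
python3 - <<'E'
from h import *
s=state();print(s["tool_pos"],s["tcp_rot"],s["wrist_force"],s["opening"])
p,d=save("scene","s5"); q,d2=save("side","d5")
for c,D,I in(("scene",d,p),("side",d2,q)):
  V=np.array(cal(c)["view"])
  B=[]
  for v in range(150,215):
    for u in range(190,270):
      if D[v,u]>0:
        X=px2w(c,u,v,depth=D[v,u]); 
        if abs(X[0]-s["tool_pos"][0])<.03 and abs(X[1]-s["tool_pos"][1])<.03 and X[2]>.030: B.append([*X.round(4),u,v,*I[v,u]])
  B=np.array(B);B=B[B[:,2].argsort()];print(c,len(B));print(B[:8])
a=cv2.resize(p[150:220,180:270],(400,311),interpolation=cv2.INTER_CUBIC);b=cv2.resize(q[165:235,190:280],(400,311),interpolation=cv2.INTER_CUBIC)
cv2.imwrite("pics/c5.png",np.hstack([a,b])[:,:,::-1])
E
```

```text
[ 0.48740608  0.22340612 -0.00115836] [-2.61538128e-01  3.13022204e+00  1.29256011e-04] [0.19367511 0.18870686 8.58215997] 0.014224926805866782
scene 583
[[4.793e-01 2.290e-01 3.020e-02 2.190e+02 1.900e+02 1.200e+01 1.800e+01
  2.600e+01]
 [4.814e-01 2.064e-01 3.070e-02 2.240e+02 1.940e+02 1.070e+02 1.060e+02
  1.140e+02]
 [4.826e-01 2.086e-01 3.190e-02 2.240e+02 1.930e+02 1.050e+02 1.110e+02
  1.170e+02]
 [4.760e-01 2.276e-01 3.210e-02 2.180e+02 1.900e+02 7.800e+01 8.500e+01
  8.700e+01]
 [4.821e-01 2.290e-01 3.220e-02 2.200e+02 1.890e+02 1.600e+01 1.800e+01
  2.200e+01]
 [4.842e-01 2.116e-01 3.260e-02 2.240e+02 1.920e+02 8.900e+01 9.300e+01
  9.400e+01]
 [4.797e-01 2.295e-01 3.270e-02 2.190e+02 1.890e+02 1.400e+01 1.100e+01
  1.400e+01]
 [4.835e-01 2.316e-01 3.320e-02 2.200e+02 1.880e+02 2.100e+01 2.100e+01
  2.200e+01]]
side 515
[[4.751e-01 2.302e-01 3.070e-02 2.290e+02 2.030e+02 1.130e+02 1.080e+02
  1.050e+02]
 [4.797e-01 2.264e-01 3.160e-02 2.310e+02 2.030e+02 8.600e+01 7.300e+01
  6.600e+01]
 [4.809e-01 2.293e-01 3.280e-02 2.310e+02 2.020e+02 6.800e+01 6.600e+01
  6.500e+01]
 [4.950e-01 2.045e-01 3.340e-02 2.390e+02 2.050e+02 1.060e+02 8.100e+01
  6.100e+01]
 [4.781e-01 2.297e-01 3.350e-02 2.300e+02 2.020e+02 6.600e+01 6.400e+01
  6.400e+01]
 [4.749e-01 2.367e-01 3.360e-02 2.280e+02 2.010e+02 1.250e+02 1.250e+02
  1.240e+02]
 [4.776e-01 2.131e-01 3.370e-02 2.320e+02 2.050e+02 1.820e+02 1.320e+02
  9.500e+01]
 [4.856e-01 2.034e-01 3.380e-02 2.360e+02 2.060e+02 9.100e+01 7.700e+01
  6.900e+01]]
```

View pics/c5.png

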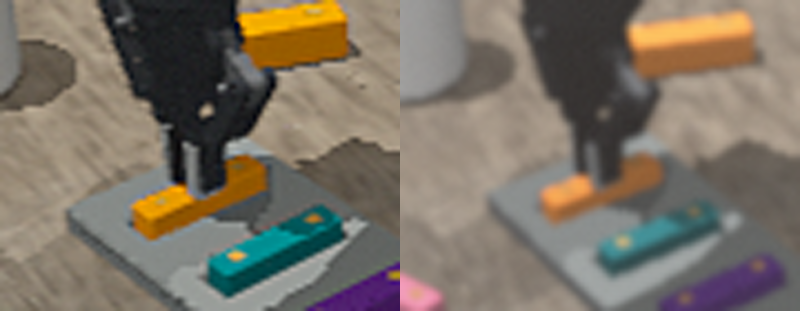

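Contact with the bar top comes at TCP z of about -0.001, so the tips are about 29 mm behind the reported TCP. I lift, open, and go to TCP z of about -0.010.

>>> {"op": "apply_moves", "data": {"series": [[0,0,0.012,0,0,0,34],[0,0,0.012,0,0,0,34],[0,0,0.012,0,0,0,34],[0,0,0,0,0,0,34],[0,0,-0.008,0,0,0,34],[0,0,-0.014,0,0,0,34],[0,0,-0.018,0,0,0,34],[0,0,-0.018,0,0,0,34]]}}

```text
t: 8.2
tool_pos: [0.4871, 0.2233, -0.0112]
tcp_rot: [0.262, -3.13, 0.001]
wrist_force: [0.3, 0.1, -1.4]
opening: 0.0338
finger_force: 0.0
```

>>> {"op": "apply_moves", "data": {"series": [[0,0,0,0,0,0,14],[0,0,0,0,0,0,14],[0,0,0,0,0,0,14],[0,0,0,0,0,0,14]]}}

```text
t: 8.6
tool_pos: [0.4874, 0.2234, -0.0106]
tcp_rot: [-0.262, 3.13, 0.0]
wrist_force: [0.6, 0.2, 0.2]
opening: 0.019
finger_force: 30.6
```

The bar is gripped at 19 mm opening and 30 N. Lift, then carry it over the station.

>>> {"op": "apply_moves", "data": {"series": [[0,0,0.02,0,0,0,14],[0,0,0.08,0,0,0,14],[0,0,0.16,0,0,0,14],[0,0,0.24,0,0,0,14],[0,0,0.28,0,0,0,14],[0,0,0.28,0,0,0,14]], "newtons": 50}}

```text
t: 9.2
tool_pos: [0.4888, 0.224, 0.1329]
tcp_rot: [-0.26, 3.125, 0.004]
wrist_force: [-0.4, 0.4, -0.6]
opening: 0.0185
finger_force: 50.5
```

>>> {"op": "apply_moves", "data": {"series": [[0.02,-0.08,0,0,0,-0.005,14],[0.04,-0.16,0,0,0,-0.012,14],[0.06,-0.24,0,0,0,-0.018,14],[0.08,-0.32,0,0,0,-0.024,14],[0.1,-0.4,0,0,0,-0.03,14],[0.12,-0.48,0,0,0,-0.036,14],[0.14,-0.56,0,0,0,-0.042,14],[0.16,-0.64,0,0,0,-0.048,14],[0.18,-0.72,0,0,0,-0.054,14],[0.2,-0.8,0,0,0,-0.06,14]]}}

```text
t: 10.2
tool_pos: [0.5868, -0.1782, 0.1285]
tcp_rot: [-0.035, -3.14, -0.001]
wrist_force: [1.6, -0.5, -0.1]
opening: 0.0184
finger_force: 50.5
```

>>> {"op": "apply_moves", "data": {"series": [[0.016,-0.062,0,0,0,-0.002,14],[0.016,-0.062,0,0,0,-0.002,14],[0.016,-0.062,0,0,0,-0.002,14]]}}

```text
t: 10.5
tool_pos: [0.5945, -0.2081, 0.1282]
tcp_rot: [-0.047, -3.14, -0.001]
wrist_force: [-0.2, 0.8, -0.0]
opening: 0.0183
finger_force: 50.5
```

```bash
python3 - <<'E'
from h import *
s=state();print(s["tool_pos"],s["tcp_rot"],s["opening"],s["finger_force"])
p,d=save("wrist","w6")
for n,z in(("pad",.0165),("grip",.0615)):
    for r in robot.place_of("wrist",n)[:2]: print(n,r,px2w("wrist",*r["centre"],z=z).round(4))
print(blob("wrist",p,(8,130,90),(28,255,255),(150,150,420,420),.15))
E
```

```text
[ 0.5944783  -0.20812761  0.12824415] [-4.66351693e-02 -3.13956019e+00 -8.29129435e-04] 0.018336720176646407 50.48229396343231
pad {'centre': [277.3, 147.6], 'conf': 0.68} [ 0.5494 -0.2059  0.0165]
grip {'centre': [279.3, 29.1], 'conf': 0.7} [ 0.4676 -0.2025  0.0615]
(array([ 602.6, -208.7]), array([91.7, 21.5]), -1.7, 6596)
```

View pics/w6.png

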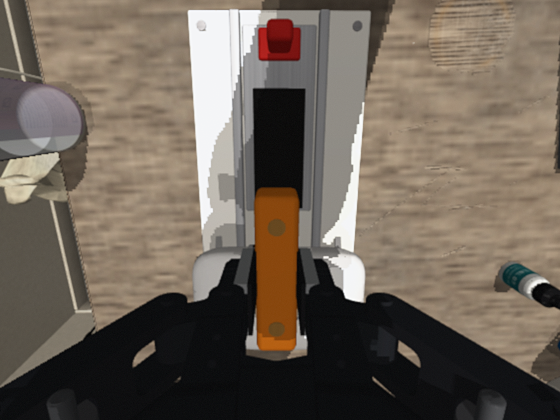

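The wrist view shows the bar held level and in line with the rails. The pad's near edge is at row 88, columns 253-305, with the red grip at (279,40).

```bash
python3 - <<'E'
from h import *
p=cv2.imread("pics/w6.png")[:,:,::-1].copy()
b,w,a,n=blob("wrist",p,(8,130,90),(28,255,255),(150,150,420,420),.167);print("bar",b,w,a)
h=cv2.cvtColor(p,cv2.COLOR_RGB2HSV);m=cv2.inRange(h,(0,0,0),(180,255,45));m[:70]=0;m[183:]=0;m[:,:240]=0;m[:,320:]=0
ys,xs=np.where(m>0)
P=np.array([px2w("wrist",u,v,z=.0165) for u,v in zip(xs,ys)])
print("x edge",np.percentile(P[:,0],[0.5,1,2]),"n",len(xs))
for r in (95,115,135,155,175):
    c=xs[ys==r];q=[px2w("wrist",u,r,z=.0165) for u in(c.min()-.5,c.max()+.5)];print(r,c.min(),c.max(),np.round(q,4)[:,:2].tolist(),((q[0]+q[1])/2)[:2].round(4))
E
```

```text
bar [ 594.6 -206.3] [81.8 19.2] -1.5
x edge [0.50193736 0.50231895 0.5030535 ] n 4690
95 253 304 [[0.5061, -0.2236], [0.5073, -0.1801]] [ 0.5067 -0.2018]
115 254 303 [[0.5222, -0.2234], [0.5233, -0.181]] [ 0.5227 -0.2022]
135 254 303 [[0.5388, -0.2242], [0.5399, -0.181]] [ 0.5393 -0.2026]
155 254 302 [[0.5559, -0.225], [0.557, -0.1819]] [ 0.5565 -0.2035]
175 255 302 [[0.5736, -0.2249], [0.5748, -0.182]] [ 0.5742 -0.2034]
```

>>> {"op": "apply_moves", "data": {"series": [[-0.085,0.007,0,0,0,0,14],[-0.085,0.007,-0.08,0,0,0,14],[-0.085,0.007,-0.15,0,0,0,14],[-0.085,0.007,-0.21,0,0,0,14],[-0.085,0.007,-0.24,0,0,0,14],[-0.085,0.007,-0.248,0,0,0,14],[-0.085,0.007,-0.248,0,0,0,14]]}}

```text
t: 11.35
tool_pos: [0.5531, -0.2036, 0.0054]
tcp_rot: [-0.043, -3.141, -0.0]
wrist_force: [0.2, 0.5, 0.2]
opening: 0.0182
finger_force: 50.5
```

>>> {"op": "apply_moves", "data": {"series": [[0,0,-0.003,0,0,0,14],[0,0,-0.006,0,0,0,14],[0,0,-0.006,0,0,0,14]]}}

```text
t: 11.65
tool_pos: [0.5533, -0.2043, 0.0031]
tcp_rot: [0.044, 3.14, -0.001]
wrist_force: [0.6, -0.0, -0.8]
opening: 0.0182
finger_force: 50.5
```

>>> {"op": "apply_moves", "data": {"series": [[0,0,-0.003,0,0,0,14],[0,0,-0.006,0,0,0,14],[0,0,-0.006,0,0,0,14]]}}

```text
t: 11.95
tool_pos: [0.5534, -0.2042, -0.0001]
tcp_rot: [0.044, 3.14, -0.0]
wrist_force: [0.1, 0.9, 7.1]
opening: 0.0186
finger_force: 51.3
```

Contact reads 7 N at the predicted height. I release slowly and retract straight up.

>>> {"op": "apply_moves", "data": {"series": [[0,0,0.001,0,0,0,24],[0,0,0.001,0,0,0,34],[0,0,0.001,0,0,0,34],[0,0,0.04,0,0,0,34],[0,0,0.12,0,0,0,34],[0,0,0.2,0,0,0,34],[0.03,0,0.25,0,0,0,34],[0.06,0,0.25,0,0,0,34],[0.06,0,0.25,0,0,0,34]]}}

```text
t: 12.85
tool_pos: [0.5851, -0.204, 0.1253]
tcp_rot: [0.043, 3.138, -0.001]
wrist_force: [-0.7, -0.2, 0.3]
opening: 0.034
finger_force: 0.0
```

```bash
python3 - <<'E'
from h import *
s=state();print(s["tool_pos"],s["tcp_rot"],s["opening"],s["finger_force"])
p,d=save("wrist","w7")
print("bar",blob("wrist",p,(8,130,90),(28,255,255),(150,50,420,300),.0385))
print("grip",blob("wrist",p,(0,170,140),(6,255,255),(200,0,360,120),.0615))
for n,z in(("pad",.0165),("grip",.0615)):
    for r in robot.place_of("wrist",n)[:2]: print(n,r,px2w("wrist",*r["centre"],z=z).round(4))
E
```

```text
[ 0.58508536 -0.20396067  0.1253306 ] [ 4.28767240e-02  3.13789297e+00 -6.11887834e-04] 0.0339812825003241 0.0
bar (array([ 554.4, -204.6]), array([77.8, 18.5]), -1.2, 2253)
grip (array([ 474.4, -212.1]), array([17.8,  6.8]), -2.1, 221)
pad {'centre': [272.7, 162.6], 'conf': 0.93} [ 0.553  -0.2063  0.0165]
grip {'centre': [274.5, 40.1], 'conf': 0.89} [ 0.4658 -0.2021  0.0615]
```

View pics/w7.png

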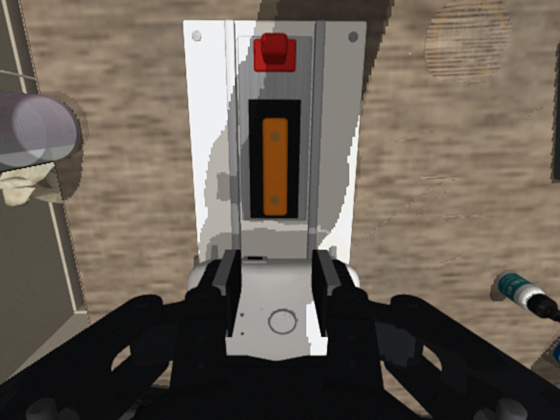

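The bar at (275,167) sits centred and aligned on the black pad (249-300 by 100-218), and nothing else has moved. Next I go behind the red grip with the fingers closed.

>>> {"op": "apply_moves", "data": {"series": [[-0.1,0.004,0,0,0,0,0],[-0.2,0.004,0,0,0,0,0],[-0.3,0.004,0,0,0,0,0],[-0.32,0.004,0,0,0,0,0],[-0.32,0.004,0,0,0,0,0],[-0.32,0.004,-0.08,0,0,0,0],[-0.32,0.004,-0.16,0,0,0,0],[-0.32,0.004,-0.22,0,0,0,0],[-0.32,0.004,-0.238,0,0,0,0],[-0.32,0.004,-0.238,0,0,0,0]], "newtons": 20}}

```text
t: 14.0
tool_pos: [0.4233, -0.2017, 0.0039]
tcp_rot: [-0.043, -3.139, -0.001]
wrist_force: [0.3, 0.4, 1.2]
opening: -0.0003
finger_force: 0.0
```

>>> {"op": "apply_moves", "data": {"series": [[0.01,0,0,0,0,0,0],[0.02,0,0,0,0,0,0],[0.03,0,0,0,0,0,0],[0.04,0,0,0,0,0,0],[0.05,0,0,0,0,0,0],[0.06,-0.001,0,0,0,0,0],[0.07,-0.001,0,0,0,0,0],[0.085,-0.001,0,0,0,0,0],[0.1,-0.002,0,0,0,0,0]]}}

```text
t: 14.9
tool_pos: [0.4731, -0.2031, 0.0052]
tcp_rot: [-0.044, -3.141, -0.0]
wrist_force: [-2.1, 0.6, 1.4]
opening: -0.0003
finger_force: 1.1
```

The grip is in contact and the slide is moving at about 2 N. I keep pushing.

>>> {"op": "apply_moves", "data": {"series": [[0.018,0,0,0,0,0,0],[0.036,-0.001,0,0,0,0,0],[0.054,-0.001,0,0,0,0,0],[0.072,-0.002,0,0,0,0,0],[0.09,-0.002,0,0,0,0,0],[0.108,-0.003,0,0,0,0,0],[0.126,-0.003,0,0,0,0,0],[0.144,-0.004,0,0,0,0,0],[0.154,-0.004,0,0,0,0,0],[0.154,-0.004,0,0,0,0,0]]}}

```text
t: 15.9
tool_pos: [0.5513, -0.2049, 0.0053]
tcp_rot: [0.043, 3.14, 0.0]
wrist_force: [0.5, -0.5, -0.7]
opening: -0.0001
finger_force: 0.0
```

>>> {"op": "apply_moves", "data": {"series": [[0.007,0,0,0,0,0,0],[0.014,0,0,0,0,0,0],[0.018,0,0,0,0,0,0],[0.018,0,0,0,0,0,0]]}}

```text
t: 16.3
tool_pos: [0.5593, -0.2051, 0.0053]
tcp_rot: [0.044, 3.141, 0.0]
wrist_force: [-0.1, -0.2, 0.2]
opening: -0.0001
finger_force: 0.3
```

>>> {"op": "apply_moves", "data": {"series": [[0.004,0,0,0,0,0,0],[0.008,0,0,0,0,0,0],[0.012,0,0,0,0,0,0],[0.012,0,0,0,0,0,0]]}}

```text
t: 16.7
tool_pos: [0.5621, -0.2052, 0.0051]
tcp_rot: [-0.045, -3.136, -0.0]
wrist_force: [-8.8, 0.1, 6.9]
opening: 0.0004
finger_force: 4.4
```

Force rises to about 9 N, as expected at the end stop. One more small press will confirm it.

>>> {"op": "apply_moves", "data": {"series": [[0.004,0,0,0,0,0,0],[0.006,0,0,0,0,0,0],[0.006,0,0,0,0,0,0]]}}

```text
t: 17.0
tool_pos: [0.5619, -0.2052, 0.005]
tcp_rot: [-0.046, -3.131, -0.001]
wrist_force: [-16.0, 0.5, 12.4]
opening: 0.0002
finger_force: 8.3
```

```bash
python3 - <<'E'
from h import *
for c in("scene","side"):
  p,d=save(c,c+"8")
  for n,z in(("pad",.0165),("grip",.0615),("amber_bar",.0165),("teal_bar",.006),("violet_bar",.006)):
    for r in robot.place_of(c,n)[:2]: print(c,n,r,px2w(c,*r["centre"],z=z).round(4))
E
```

```text
scene pad {'centre': [399.1, 270.8], 'conf': 0.85} [ 0.6643 -0.2048  0.0165]
scene pad {'centre': [371.8, 271.8], 'conf': 0.61} [ 0.6155 -0.1776  0.0165]
scene grip {'centre': [372.7, 271.7], 'conf': 0.8} [ 0.5805 -0.2102  0.0615]
scene grip {'centre': [367.7, 291.5], 'conf': 0.57} [ 0.5388 -0.2432  0.0615]
scene amber_bar {'centre': [172.0, 226.1], 'conf': 0.88} [0.3326 0.1724 0.0165]
scene amber_bar {'centre': [240.3, 160.5], 'conf': 0.75} [0.6038 0.3488 0.0165]
scene teal_bar {'centre': [242.4, 211.4], 'conf': 0.79} [0.5003 0.1505 0.006 ]
scene violet_bar {'centre': [260.3, 226.8], 'conf': 0.75} [0.5064 0.077  0.006 ]
side pad {'centre': [378.6, 280.6], 'conf': 0.56} [ 0.6714 -0.197   0.0165]
side grip {'centre': [352.4, 282.4], 'conf': 0.81} [ 0.5858 -0.2101  0.0615]
side amber_bar {'centre': [230.1, 287.7], 'conf': 0.77} [ 0.3609 -0.0634  0.0165]
side amber_bar {'centre': [189.1, 234.1], 'conf': 0.69} [0.3366 0.1648 0.0165]
side teal_bar {'centre': [250.5, 222.7], 'conf': 0.64} [0.5042 0.1489 0.006 ]
side teal_bar {'centre': [380.0, 284.4], 'conf': 0.4} [ 0.6744 -0.2004  0.006 ]
```

>>> {"op": "apply_moves", "data": {"series": [[-0.03,0,0,0,0,0,0],[-0.08,0,0,0,0,0,0],[-0.14,0,0.06,0,0,0,0],[-0.18,0,0.14,0,0,0,0],[-0.18,0,0.22,0,0,0,0],[-0.18,0,0.28,0,0,0,0],[-0.18,0,0.28,0,0,0,0]]}}

```text
t: 18.3
tool_pos: [0.4806, -0.2059, 0.1494]
tcp_rot: [0.044, 3.133, -0.004]
wrist_force: [0.6, -0.0, -0.8]
opening: 0.0001
finger_force: 0.0
```

```bash
python3 - <<'E'
from h import *
s=state();print(s["tool_pos"])
for c in("scene","side"):
  p,d=save(c,c+"9")
  for n,z in(("pad",.0165),("grip",.0615)):
    for r in robot.place_of(c,n)[:1]: print(c,n,r,px2w(c,*r["centre"],z=z).round(4))
  h=cv2.cvtColor(p,cv2.COLOR_RGB2HSV);m=cv2.inRange(h,(8,120,40),(28,255,255));m[:240]=0;m[:,:330]=0;m[320:]=0;m[:,460:]=0
  ys,xs=np.where(m>0);Z=np.array([px2w(c,u,v,depth=d[v,u]) for u,v in zip(xs,ys)])
  print(c,len(xs),*( [Z.min(0).round(3),Z.max(0).round(3)] if len(xs) else []))
  # lamp top: white pts at z .07-.1
  Q=np.array([px2w(c,u,v,depth=d[v,u]) for v in range(210,320) for u in range(340,460) if d[v,u]>0]);Q=Q[(Q[:,2]>.078)&(Q[:,2]<.1)]
  print("lamp",len(Q),np.percentile(Q,[1,99],axis=0).round(3).tolist())
E
```

```text
[ 0.48063537 -0.20591923  0.14942508]
scene pad {'centre': [400.7, 271.4], 'conf': 0.64} [ 0.6658 -0.2078  0.0165]
scene grip {'centre': [372.0, 275.4], 'conf': 0.77} [ 0.5727 -0.2168  0.0615]
scene 174 [ 0.096 -0.63   0.015] [ 0.66  -0.198  0.655]
lamp 1236 [[0.625, -0.258, 0.078], [0.704, -0.166, 0.086]]
side pad {'centre': [377.0, 281.5], 'conf': 0.6} [ 0.6664 -0.1977  0.0165]
side grip {'centre': [290.3, 187.9], 'conf': 0.74} [0.6423 0.1779 0.0615]
side 43 [ 0.627 -0.22   0.019] [ 0.644 -0.204  0.039]
lamp 961 [[0.625, -0.257, 0.078], [0.704, -0.165, 0.086]]
```

The slide is against its stop, the pad is under the lamp's centre (x about 0.666 against 0.665), and the near end of the bar is at x 0.627, as expected. The robot is clear.

```bash
python3 -c "
from plant import robot
print(robot.close_job())"
```

```text
the job is handed in; nothing more can be done
None
```

The amber bar lies flat and centred on the pad, the slide is home under the UV lamp, and the job is handed in, but the hand-in returned no verdict.

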